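Open the stage-top incubation chamber and move its culture dish to the warming plate

ROBOT

A 6-joint arm with a two-finger parallel gripper is mounted at the origin on the work surface. World frame = base frame: x ahead of the robot, y to its left, z up, the work surface at z = 0. Lengths are in m, angles in rad, forces in N, time in s.
With the tool pointing down it reaches from about 0.3 to 0.85 m from the base axis. Payload 4.2 kg.
Tool frame: the origin (TCP) lies midway between the tips of the shut fingers; the grasp point (between the pads) lies 19 mm behind it (env.grip_depth is the x of the grasp point in the tool frame, in m); x points along the fingers, z is the direction in which the jaws open and shut, and the axes are right-handed (so a half turn about x gives the same grasp; the last joint's range is limited). The gripper opens to 91 mm and grips with 3 to 60 N. Pads are 32 mm wide; open, the fingers measure 118 mm over their backs; the gripper's body (76 mm by 178 mm) begins 60 mm behind the grasp point.
Start: joints at [-1.146, 0.32, 1.565, -0, 1.257, -0.02], TCP at [0.247, -0.519, 0.214] pointing down, gripper open.
Joint ranges: [-3.11, 3.11], [-0.84, 2.01], [0.21, 2.61], [-1.34, 4.49], [0.05, 2.63], [-2.56, 2.56]. Speed limits (rad/s): [2.57, 2.57, 3.14, 3.14, 3.14, 3.14].

INTERFACE

Orientations are given as a unit quaternion [x, y, z, w].
In Python, from station import env, eyes, sign_off gives the robot as it stands.
- The arm moves only by the tool drive_tool, never from a script. Its argument "targets" is a list of rows, each a list of 5 numbers: the finger opening in mm, from 0 to 91.2, then the shift along the tool's x, y, z in mm, then the turn about the tool's x in rad. A call has 1 to 5 rows; each row is the pose to reach, as a shift and turn from the pose commanded when the call began, along the tool's axes at that moment; what a row does not reach only later rows make up. A row lasts 1/12 s, in which the tool goes at most 41.7 mm and 7.16 degrees, less where a joint would pass 70% of its speed; a pose out of reach is approached as far as the arm can. A call with a gripper value outside its range is refused whole. The fingers move at their own pace and stop on an object; "squeeze" is the grip in N (left out, the last holds). Time passes only in rows, so rows that repeat a pose let the fingers close. It gives the time, the measured TCP pose, the force and the opening at its end, in the units of the state.
- env.get_obs(): the state, without advancing time (a new reading comes with each control period).
- eyes.snapshot(name): name is "scene" or "top" or "wrist"; returns the picture (420x560x3 uint8, red, green, blue); there is no depth.
- eyes.calibration(name): a dict with "fx", "fy", "cx", "cy" (pixels), "world_from_camera" (4x4, takes a point from camera to world coordinates); the wrist camera has in their place "hand_eye" (4x4, takes a point from camera to tool coordinates, whose origin is the TCP and whose axes are the tool frame's). Camera axes: x right, y down, z forward; pixel columns grow to the right and rows downward; lengths in m; the calibration is good to about 2 mm. A picture is of the moment at which its call begins: read the wrist's pose just before it. calibration takes no time and is no camera call.
- sign_off(): hands the job in, once; it reports no verdict.
The state is a dict: "t": time; "joint_positions": joint angles; "joint_velocities": joint speeds; "joint_efforts": joint torques, N m; "ee_pos": TCP position; "tcp_rot": TCP orientation; "wrist_force": force on the tool from outside, world axes, zero at the start; "ft_torque": the same for the moment, N m; "finger_gap": finger opening in m.
Only numpy, scipy, OpenCV 4.12 (cv2) and the standard library are available. Lean on these libraries where they do the work, as an engineer would, in place of code of your own. Each camera call takes 0.05 s, during which the arm holds its last target.

TASK

Squeeze the two side buttons of the incubation chamber's front catch together so that its glass lid springs up, and push the lid right back until it rests on its stop. Then take the culture dish out of the chamber and stand it on the bare metal top of the warming plate, wholly on the metal. Keep the dish level, leave the chamber open and leave everything else on the bench where it is.

Things in the scene. Friction and masses are not known exactly. Their poses are not given: they have to be found in the camera images.
- chamber: Incubation chamber, fixed: open-topped black tub 130 mm (x) by 176 (y), 42 high, under a hinged glass lid in an aluminium frame. Origin: centre of its underside on the bench; x from front (catch) to back (hinge), z up. Walls 8 mm, inside floor 12 mm up. A grey catch block in the middle of the front wall reaches to x = -114 mm, 44 wide, 42 high, a black spring button on each side (y).
- catch_mid (a point): Half-way between the catch's two side buttons, at mid-height (chamber frame -99, 0, 24 mm). Each button is 18 mm long (x), 20 high, and stands 9 mm out of the block: 62 mm over both faces, 48 with both fully in. 3 N starts a button, about 7 N holds it fully in. The lid is free only while BOTH are in by over 4 of their 7 mm.
- button_left (a joint): How far the button on the chamber's +y side is pressed in, 0 to 0.007 m; it springs back when let go.
- button_right (a joint): How far the button on the chamber's -y side is pressed in, 0 to 0.007 m; it springs back when let go.
- lid (a joint): Lid angle: 0 shut and latched, 1.95 rad on its stop, leaning back past upright. Once the catch is freed, a spring lifts it to 1.0 rad, where it rests. From there push it back (a few newtons at its front edge); past upright (1.57) it falls slowly onto the stop by itself and stays. 0.26 kg.
- lid_edge (a point): Middle of the front edge of the lid's underside; moves with the lid, 134 mm from the hinge line. The lid is 176 mm wide, 10 mm thick. At this edge's middle a tongue 37 mm wide reaches 17 mm farther out, with two steel legs 29 mm long below it, all within 19 mm of the middle. The edge is about 157 mm over the bench at 1.0 rad, 180 upright.
- lid_hinge (a point): Middle of the lid's hinge line, which runs along the chamber's y (in the chamber's frame 69, 0, 46 mm).
- dish_center (a point): Centre, half-way up, of the closed clear plastic culture dish that stands flat on the chamber's inside floor under the lid: 39 mm across, 12 mm high, 13 to 25 g.
- dish: The same culture dish; origin at the centre of its underside, z up.
- plate_top (a point): Centre of the warming plate's bare aluminium top, 130 mm (x) by 140 mm (y), 32 mm over the bench, flat; the point's axes are the plate's. The plate is a beige case 180 by 150 mm, fixed, with its panel at its -x end.
- spare_center (a point): Centre of a stack of two more such dishes on the bench, 25 mm high. Leave alone.
- objective_center (a point): Centre of a steel microscope objective standing on the bench, 30 mm across, 46 mm high. Leave alone.
- bottle_center (a point): Centre of a small amber bottle standing on the bench, 42 mm across, 85 mm high. Leave alone.
- forceps_center (a point): Centre of steel forceps lying on the bench, 122 mm long, 8 mm high. Leave alone.
- marker_center (a point): Centre of a marker pen lying on the bench, 130 mm long, 12 mm high. Leave alone.
Not all that is in view belongs to the job. What is shaped like the part that bears plate_top but black or pink is not meant.

How it is judged:
On the way, in this order (a step that is already met when the one before it is completed fails the run):
1. both side buttons are in together and the lid has come off its catch (value of joint each of button_left, button_right above 0.003 m and value of joint lid above 0.04 rad).
2. the lid rests back on its stop (value of joint lid above 1.85 rad), for 0.2 s.
At the end, for the whole second after the job is handed in: The lid is open on its stop (over 1.85 rad); the dish is right way up (within 0.1 rad), at rest and released, on the warming plate's metal top with its centre within 47 mm (x) and 52 mm (y) of the top's centre, that is, wholly on the metal (value of joint lid above 1.85 rad and x of dish_center in the frame of plate_top between -0.047 and 0.047 m and y of dish_center in the frame of plate_top between -0.052 and 0.052 m and z of dish_center in the frame of plate_top between 0.003 and 0.009 m and angle between dish's own z axis and vertical below 0.1 rad and linear speed of dish below 0.01 m/s and contact force between dish and the fingers below 0.1 N); the robot touches nothing.
It fails at once if the culture dish is tipped more than 0.5 rad (angle between dish's own z axis and vertical above 0.5 rad).
It fails at once if another thing on the bench is pushed more than 30 mm (distance of any of spare_center, objective_center, bottle_center, forceps_center, marker_center from where it was at the start of the episode above 0.03 m).
It also fails if it takes over 58 s, if anything falls off the work surface, if the arm or the gripper's body presses on something with over 40 N, if the wrist force passes 120 N, or if a joint passes its speed limit or range.

## Working session

There is one attempt and no reset: what is moved stays moved. The work goes in short steps, Python scripts to look and compute and a tool call to move; the robot and the scene stay as the last step left them, time stands still between calls to the robot, and variables do not carry over. Pictures are saved under pics/ and viewed, and the job is handed in when it is done.

Besides the shell and the picture viewer there is one more tool, called after "Request:" as name(argument=value, ...) on one line, values as JSON. drive_tool: Moves the arm, as the interface text tells. Its arguments: {"type":"object","properties":{"targets":{"type":"array","items":{"type":"array","items":{"type":"number"}}},"squeeze":{"type":"number"}},"required":["targets"]}

```bash
mkdir -p pics; ls
python3 - <<'E'
from station import env, eyes
import cv2,numpy as np
print(env.get_obs()); print(env.grip_depth)
for n in ("scene","top","wrist"):
    c=eyes.calibration(n); print(n,{k:np.round(np.array(v),4).tolist() for k,v in c.items()})
    cv2.imwrite(f"pics/{n}0.png",eyes.snapshot(n)[:,:,::-1])
E
```

```text
pics
{'t': 0.0, 'joint_positions': array([-1.14599092e+00,  3.20286636e-01,  1.56564172e+00, -6.84960822e-05,
        1.25735922e+00, -1.99940118e-02]), 'joint_velocities': array([-0.0001236 ,  0.00023063,  0.00170882,  0.00109786,  0.00019124,
       -0.00169644]), 'joint_efforts': array([ 2.92754492e-03, -4.12452900e+01, -2.31972635e+01,  7.29709561e-02,
        4.58345900e-02, -1.31220304e-04]), 'ee_pos': array([ 0.24719608, -0.51862253,  0.21313777]), 'tcp_rot': array([ 0.37770425,  0.59848763, -0.37708291,  0.59746175]), 'wrist_force': array([ 0.59542565,  0.03750577, -0.28538263]), 'ft_torque': array([-0.04120497,  0.01895492, -0.02876355]), 'finger_gap': 0.09144419239353849}
-0.0188
scene {'fx': 398.0425, 'fy': 398.0425, 'cx': 273.259, 'cy': 208.9387, 'world_from_camera': [[0.8141, 0.4594, -0.3552, 0.8706], [0.5806, -0.656, 0.4823, -0.6146], [-0.0115, -0.5989, -0.8008, 0.9598], [0.0, 0.0, 0.0, 1.0]]}
top {'fx': 400.7812, 'fy': 400.7812, 'cx': 278.0476, 'cy': 207.2507, 'world_from_camera': [[0.0115, -0.9978, 0.0651, 0.4255], [-0.9998, -0.0123, -0.0129, -0.0746], [0.0137, -0.0649, -0.9978, 1.2143], [0.0, 0.0, 0.0, 1.0]]}
wrist {'fx': 354.0672, 'fy': 354.0672, 'cx': 280.834, 'cy': 210.8389, 'hand_eye': [[0.0004, -0.2935, 0.956, -0.1704], [0.0004, -0.956, -0.2935, 0.0842], [1.0, 0.0005, -0.0003, 0.0002], [0.0, 0.0, 0.0, 1.0]]}
```

View pics/scene0.png

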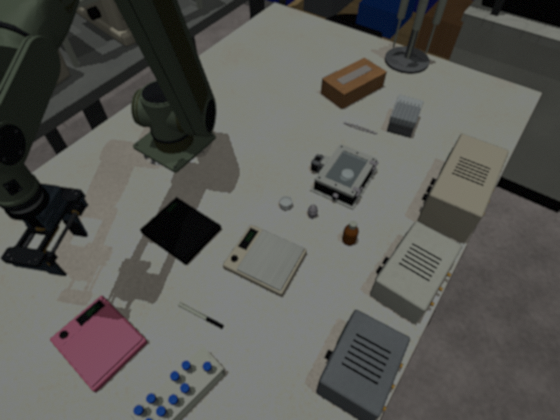

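View pics/top0.png

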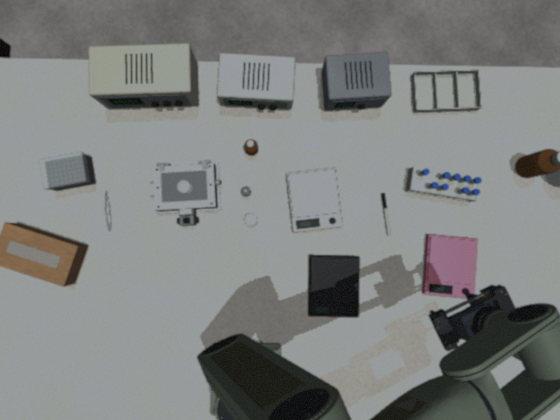

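View pics/wrist0.png

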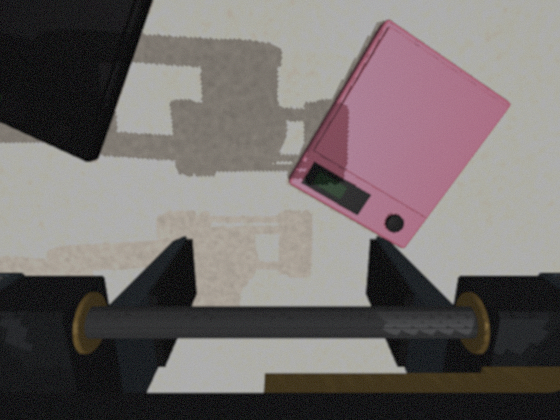

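Top view: chamber at about (187,188), catch block at (187,218) on the robot side. Plate candidates are beige (314,200), black (334,285) and pink (450,265). Beige fits the description. I'll check it in a crop.

Run:
```python
import cv2
a=cv2.imread("pics/top0.png"); b=cv2.imread("pics/scene0.png")
cv2.imwrite("pics/crop_t.png",cv2.resize(a[130:250,145:355],None,fx=3.8,fy=3.8,interpolation=cv2.INTER_CUBIC))
cv2.imwrite("pics/crop_s.png",cv2.resize(b[130:250,260:400],None,fx=5,fy=5,interpolation=cv2.INTER_CUBIC))
```

```text
(no output)
```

View pics/crop_t.png

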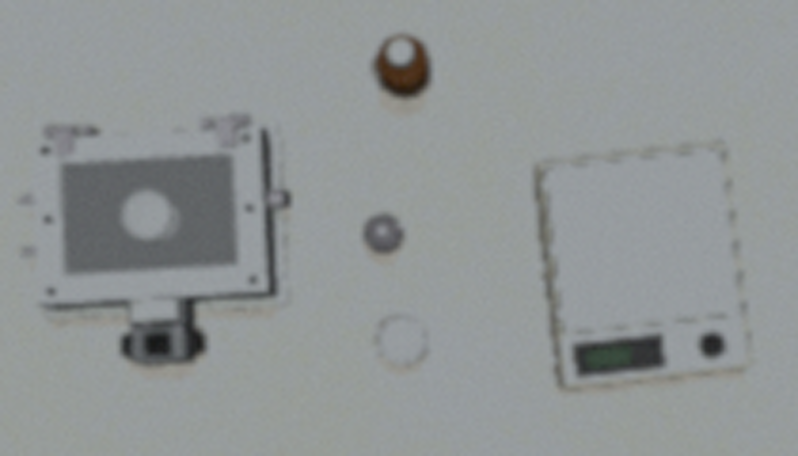

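View pics/crop_s.png

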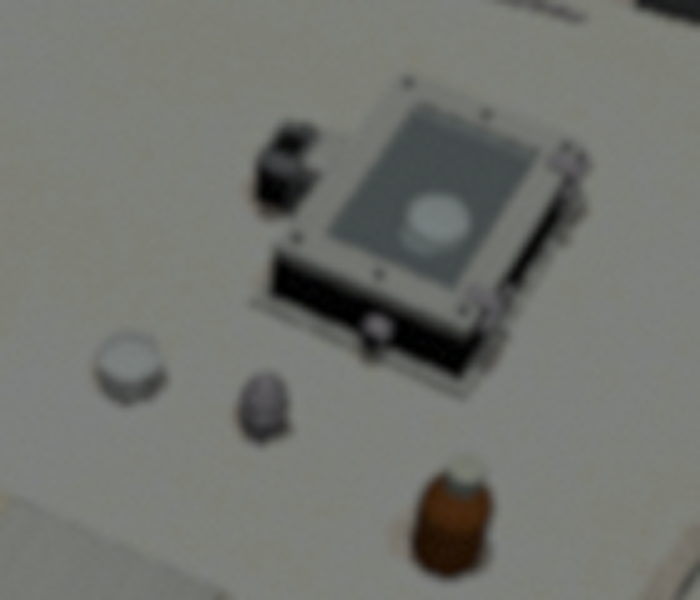

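```bash
cat > h.py <<'E'
import numpy as np,cv2
from station import env,eyes
from scipy.spatial.transform import Rotation as R
def W(name,obs=None):
    c=eyes.calibration(name)
    if name!="wrist": return c,np.array(c["world_from_camera"])
    obs=obs or env.get_obs()
    T=np.eye(4);T[:3,:3]=R.from_quat(obs["tcp_rot"]).as_matrix();T[:3,3]=obs["ee_pos"]
    return c,T@np.array(c["hand_eye"])
def ray(name,u,v,z,obs=None):
    c,T=W(name,obs)
    d=T[:3,:3]@np.array([(u-c["cx"])/c["fx"],(v-c["cy"])/c["fy"],1]);o=T[:3,3]
    return o+d*(z-o[2])/d[2]
def proj(name,p,obs=None):
    c,T=W(name,obs); q=T[:3,:3].T@(np.array(p)-T[:3,3])
    return np.array([c["fx"]*q[0]/q[2]+c["cx"],c["fy"]*q[1]/q[2]+c["cy"]])
def cam(name,fn):
    o=env.get_obs(); im=eyes.snapshot(name)[:,:,::-1].copy(); cv2.imwrite(fn,im); return o,im
E
python3 - <<'E'
from h import *
P=lambda u,v,z:ray("top",u/3.8+145,v/3.8+130,z).round(4)
print("win",[P(*q,.052).tolist() for q in [(63,163),(232,153),(238,262),(66,273)]])
print("catch buttons",P(123,344,.034),P(203,341,.034),"dish",P(148,215,.024))
print("plate",[P(*q,.032).tolist() for q in [(537,163),(725,145),(748,368),(562,388)]])
print("seam",P(553,330,.032),P(738,316,.032))
print("bottle",P(400,52,.085),"obj",P(383,230,.046),"spare",P(402,340,.025))
o=env.get_obs();print(R.from_quat(o["tcp_rot"]).as_matrix().round(3))
E
```

```text
win [[0.5974, 0.2506, 0.052], [0.6069, 0.1216, 0.052], [0.523, 0.1151, 0.052], [0.5129, 0.2458, 0.052]]
catch buttons [0.4598 0.2052 0.034 ] [0.4629 0.1437 0.034 ] dish [0.5614 0.1909 0.024 ]
plate [[0.6053, -0.1133, 0.032], [0.6216, -0.2607, 0.032], [0.447, -0.279, 0.032], [0.4298, -0.1344, 0.032]]
seam [ 0.4747 -0.127   0.032 ] [ 0.4874 -0.2711  0.032 ]
bottle [ 0.6798 -0.0079  0.085 ] obj [0.5496 0.0053 0.046 ] spare [ 0.4658 -0.0095  0.025 ]
[[-0.001  0.903  0.43 ]
 [ 0.001  0.43  -0.903]
 [-1.     0.    -0.001]]
```

The beige plate is confirmed (panel at its −x end). Catch midpoint is about (0.461, 0.175) and chamber yaw about 0.065. I'll approach with the tool turned so the camera stays on the robot side.

Request:
drive_tool(targets=[[91,0,22,-24.5,-0.124],[91,0,44,-49,-0.248],[91,0,66,-73.5,-0.372],[91,0,88,-98,-0.496],[91,0,110,-122.5,-0.62]])

```text
t: 0.57
ee_pos: [0.294, -0.3595, 0.2136]
tcp_rot: [0.175, 0.685, -0.175, 0.685]
wrist_force: [1.3, -0.3, -0.6]
finger_gap: 0.0907
```

```bash
cat >> h.py <<'E'
def plan(pt,yaw):  # yaw = world angle of tool y axis
    o=env.get_obs();M=R.from_quat(o["tcp_rot"]).as_matrix()
    d=M.T@(np.array(pt)-o["ee_pos"])*1000
    y=np.arctan2(M[1,1],M[0,1]); t=-(((yaw-y)+np.pi)%(2*np.pi)-np.pi)
    print("t",round(o["t"],2),"pos",o["ee_pos"].round(4),"yaw",y.round(4),"shift",d.round(1),"turn",round(t,3),"F",o["wrist_force"].round(1),"gap",round(o["finger_gap"],4),"j",o["joint_positions"].round(2))
E
python3 -c "
from h import *
plan((.45,.174,.214),.065+np.pi)"
```

```text
t 0.57 pos [ 0.294  -0.3595  0.2136] yaw 1.0703 shift [-1.000e-01  5.430e+02 -1.192e+02] turn -2.136 F [ 1.3 -0.3 -0.6] gap 0.0907 j [-0.91  0.15  1.8   0.    1.2  -0.41]
```

Request:
drive_tool(targets=[[91,0,32,-7,-0.124],[91,0,64,-14,-0.248],[91,0,96,-21,-0.372],[91,0,128,-28,-0.496],[91,0,160,-35,-0.62]])

```text
t: 0.98
ee_pos: [0.3409, -0.2026, 0.2139]
tcp_rot: [-0.042, 0.706, 0.042, 0.706]
wrist_force: [0.2, 0.0, -0.3]
finger_gap: 0.0906
```

```bash
python3 -c "
from h import *
plan((.45,.174,.214),.065+np.pi)"
```

```text
t 0.98 pos [ 0.3409 -0.2026  0.2139] yaw 1.6904 shift [-1.000e-01  3.609e+02  1.533e+02] turn -1.516 F [ 0.2  0.  -0.3] gap 0.0906 j [-0.57  0.03  1.93  0.    1.18 -0.69]
```

Request:
drive_tool(targets=[[91,0,28,12,-0.124],[91,0,56,24,-0.248],[91,0,84,36,-0.372],[91,0,112,48,-0.496],[91,0,140,60,-0.62]])

```text
t: 1.4
ee_pos: [0.3846, -0.0568, 0.2139]
tcp_rot: [-0.256, 0.659, 0.256, 0.659]
wrist_force: [-0.1, -0.1, -0.3]
finger_gap: 0.0906
```

```bash
python3 -c "
from h import *
plan((.45,.174,.214),.065+np.pi)"
```

```text
t 1.4 pos [ 0.3846 -0.0568  0.2139] yaw 2.311 shift [-1.000e-01  1.263e+02  2.040e+02] turn -0.896 F [-0.1 -0.1 -0.3] gap 0.0906 j [-0.18  0.02  1.94 -0.    1.18 -0.92]
```

Request:
drive_tool(targets=[[91,0,18,29,-0.124],[91,0,36,58,-0.248],[91,0,54,87,-0.372],[91,0,72,116,-0.496],[91,0,90,145,-0.62]])

```text
t: 1.82
ee_pos: [0.4319, 0.1074, 0.2138]
tcp_rot: [-0.445, 0.55, 0.445, 0.55]
wrist_force: [0.7, -0.9, -0.2]
finger_gap: 0.0914
```

```bash
python3 -c "
from h import *
plan((.45,.174,.214),.065+np.pi)"
```

```text
t 1.82 pos [0.4319 0.1074 0.2138] yaw 2.9313 shift [-0.2 -3.8 68.9] turn -0.275 F [ 0.7 -0.9 -0.2] gap 0.0914 j [ 0.22  0.11  1.84 -0.    1.19 -1.14]
```

Request:
drive_tool(targets=[[91,0,-1,23,-0.1],[91,0,-3,46,-0.2],[91,0,-4,69,-0.275],[91,0,-4,69,-0.275]])

```text
t: 2.15
ee_pos: [0.4517, 0.1755, 0.2135]
tcp_rot: [-0.515, 0.483, 0.516, 0.484]
wrist_force: [-0.1, 0.1, 0.1]
finger_gap: 0.0912
```

```bash
python3 -c "
from h import *
plan((.45,.174,.214),.065+np.pi)
o,im=cam('wrist','pics/w1.png')"
```

```text
t 2.15 pos [0.4517 0.1755 0.2135] yaw -3.0783 shift [-0.5  1.8 -1.4] turn -0.002 F [-0.1  0.1  0.1] gap 0.0912 j [ 0.35  0.18  1.76  0.    1.2  -1.29]
```

View pics/w1.png

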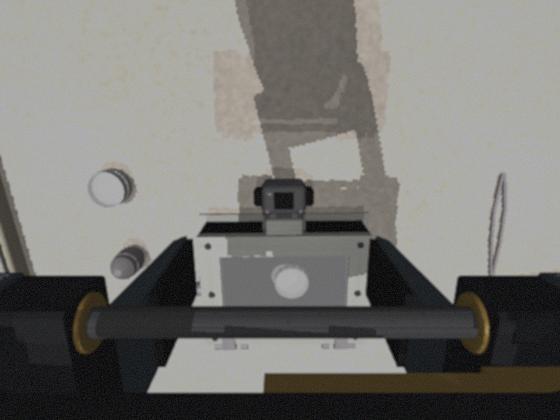

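```bash
python3 -c "
import cv2
a=cv2.imread('pics/w1.png')[165:325,190:385]
cv2.imwrite('pics/w1c.png',cv2.resize(a,None,fx=4,fy=3.7,interpolation=cv2.INTER_CUBIC))"
```

```text
(no output)
```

View pics/w1c.png

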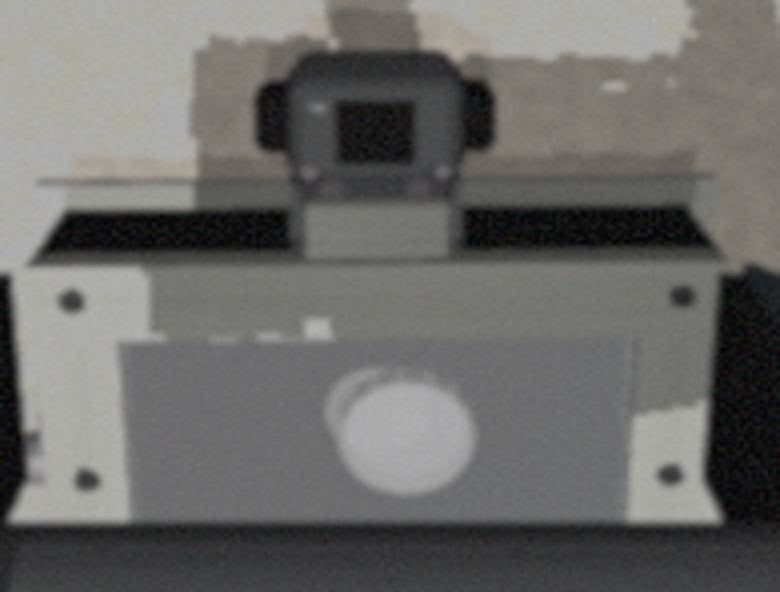

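Run:
```python
from h import *
P=lambda u,v,z:ray("wrist",u/4+190,v/3.7+165,z).round(4)
a,b=P(257,113,.03),P(494,113,.03); print(a,b,(a+b)/2,np.linalg.norm(a-b))
a,b=P(32,263,.056),P(725,261,.056); print(a,b,(a+b)/2,np.linalg.norm(a-b),np.arctan2(a[0]-b[0],-(a[1]-b[1])))
a,b=P(70,300,.056),P(682,296,.056); print(a,b,np.arctan2(a[0]-b[0],b[1]-a[1]))
a,b=P(290,80,.042),P(465,80,.042); print(a,b,(a+b)/2,np.linalg.norm(a-b))
print("blk front/back",P(377,60,.042),"dish",P(407,440,.024))
```

```text
[0.4616 0.1469 0.03  ] [0.4579 0.2078 0.03  ] [0.45975 0.17735 0.03   ] 0.06101229384312642
[0.4995 0.0945 0.056 ] [0.4885 0.2656 0.056 ] [0.494   0.18005 0.056  ] 0.17145322977418653 0.06420153385868574
[0.5096 0.1039 0.056 ] [0.4992 0.2562 0.056 ] 0.06818043306601458
[0.4488 0.1554 0.042 ] [0.4462 0.1986 0.042 ] [0.4475 0.177  0.042 ] 0.04327817001676479
blk front/back [0.4421 0.1765 0.042 ] dish [0.5639 0.193  0.024 ]
```

```bash
python3 -c "
from h import *
plan((.452,.1767,.010),.066+np.pi)"
```

```text
t 2.2 pos [0.4509 0.1735 0.2135] yaw -3.0811 shift [203.5  -1.4   3.1] turn -0.006 F [-0.4 -0.   0.6] gap 0.0912 j [ 0.34  0.18  1.76 -0.    1.2  -1.29]
```

Request:
drive_tool(targets=[[91,35,-1,4,-0.006],[91,70,-1,4,-0.006],[91,105,-1,4,-0.006],[91,105,-1,4,-0.006],[91,105,-1,4,-0.006]])

```text
t: 2.62
ee_pos: [0.4502, 0.175, 0.1081]
tcp_rot: [-0.515, 0.485, 0.516, 0.483]
wrist_force: [-0.1, 0.2, -0.1]
finger_gap: 0.0912
```

```bash
python3 -c "
from h import *
o,im=cam('wrist','pics/w2.png')
plan((.452,.1767,.010),.066+np.pi); print(o['ee_pos'])
cv2.imwrite('pics/w2c.png',cv2.resize(im[100:250,190:390],None,fx=4,fy=4,interpolation=cv2.INTER_CUBIC))"
```

```text
t 2.67 pos [0.452  0.1757 0.1099] yaw -3.0786 shift [99.9 -0.   1. ] turn -0.003 F [ 0.3 -0.1  0. ] gap 0.091 j [ 0.35  0.28  1.92 -0.    0.95 -1.29]
[0.45024716 0.1749899  0.10814562]
```

View pics/w2c.png

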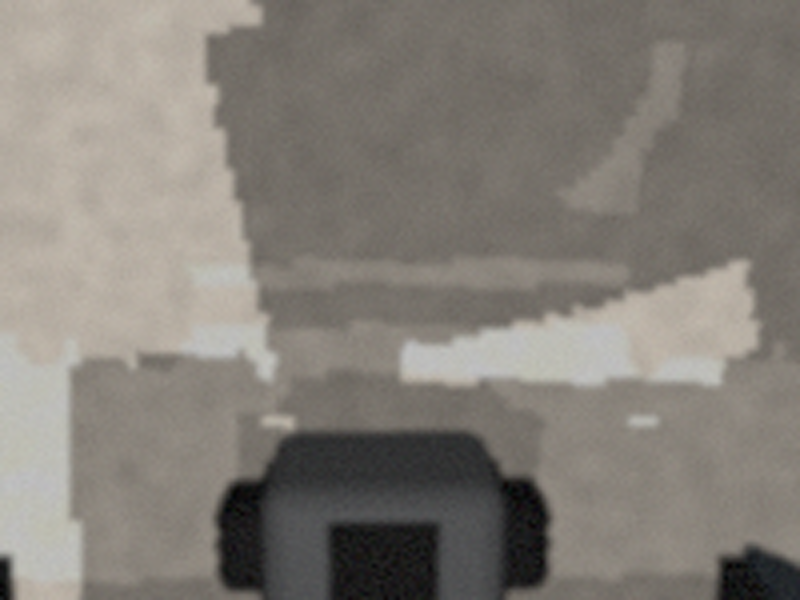

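Run:
```python
from h import *
o=env.get_obs(); o["ee_pos"]=np.array([.4512,.1755,.109])
P=lambda u,v,z:ray("wrist",u/4+190,v/4+100,z,o).round(4)
print(P(222,535,.03),P(547,535,.03),P(385,435,.042))
plan((.4535,.1795,.010),.066+np.pi)
```

```text
[0.4646 0.1499 0.03  ] [0.4608 0.2108 0.03  ] [0.4396 0.1787 0.042 ]
t 2.67 pos [0.452  0.1757 0.1099] yaw -3.0786 shift [99.9 -1.7  3.7] turn -0.003 F [ 0.3 -0.1  0. ] gap 0.091 j [ 0.35  0.28  1.92 -0.    0.95 -1.29]
```

Request:
drive_tool(targets=[[91,30,-2,4,0],[91,60,-2,4,0],[91,85,-2,4,0],[91,98,-2,4,0],[91,98,-2,4,0]])

```text
t: 3.08
ee_pos: [0.4534, 0.18, 0.0108]
tcp_rot: [-0.516, 0.484, 0.516, 0.484]
wrist_force: [0.2, -0.6, 1.4]
finger_gap: 0.0909
```

Request:
drive_tool(targets=[[40,0,0,0,0],[40,0,0,0,0],[40,0,0,0,0]], squeeze=22)

```text
t: 3.33
ee_pos: [0.455, 0.1808, 0.013]
tcp_rot: [0.516, -0.482, -0.515, -0.485]
wrist_force: [0.2, 0.4, 0.2]
finger_gap: 0.0744
```

Request:
drive_tool(targets=[[40,0,0,0,0],[40,0,0,0,0],[40,0,0,0,0],[40,0,0,0,0],[40,0,0,0,0]])

```text
t: 3.75
ee_pos: [0.4543, 0.1785, 0.012]
tcp_rot: [0.518, -0.483, -0.515, -0.483]
wrist_force: [2.0, -11.0, 7.0]
finger_gap: 0.0476
```

Request:
drive_tool(targets=[[40,0,0,0,0],[40,0,0,0,0],[40,0,0,0,0]])

```text
t: 4.0
ee_pos: [0.4543, 0.1785, 0.0119]
tcp_rot: [0.517, -0.483, -0.515, -0.483]
wrist_force: [2.3, -10.6, 7.7]
finger_gap: 0.0477
```

```bash
python3 -c "
from h import *
plan((.452,.1767,.010),.066+np.pi)
o,im=cam('scene','pics/s2.png')
cv2.imwrite('pics/s2c.png',cv2.resize(im[90:250,240:440],None,fx=4,fy=3.7,interpolation=cv2.INTER_CUBIC))"
```

```text
t 4.0 pos [0.4543 0.1785 0.0119] yaw -3.0755 shift [ 1.9  2.4 -1.7] turn 0.0 F [  2.3 -10.6   7.7] gap 0.0477 j [ 0.35  0.41  2.03 -0.01  0.7  -1.28]
```

View pics/s2c.png

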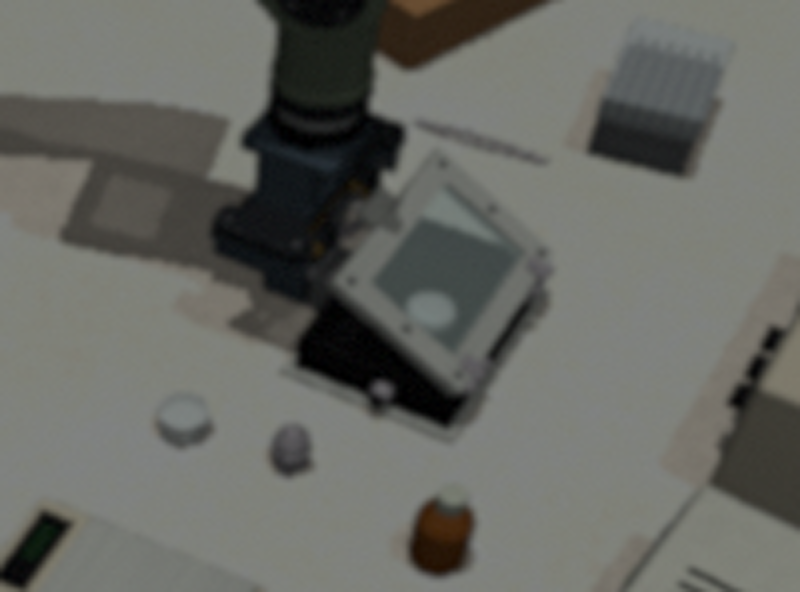

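Both buttons are in (gap 47.7 mm) and the lid is up, resting against the gripper body. I'll open the fingers and back away towards the robot.

Request:
drive_tool(targets=[[85,0,0,0,0],[85,0,0,0,0],[85,0,0,0,0],[85,0,0,0,0],[85,0,0,0,0]])

```text
t: 4.47
ee_pos: [0.4529, 0.1805, 0.0108]
tcp_rot: [-0.515, 0.484, 0.516, 0.484]
wrist_force: [-0.1, 0.6, 0.2]
finger_gap: 0.0781
```

Request:
drive_tool(targets=[[85,0,20,0,0],[85,0,45,0,0],[85,0,65,0,0],[85,0,65,0,0],[85,0,65,0,0]])

```text
t: 4.88
ee_pos: [0.3876, 0.1763, 0.0109]
tcp_rot: [-0.516, 0.484, 0.516, 0.483]
wrist_force: [0.0, -0.4, -0.4]
finger_gap: 0.085
```

```bash
python3 -c "
from h import *
plan((.452,.1767,.010),.066+np.pi)
o,im=cam('scene','pics/s3.png')
cv2.imwrite('pics/s3c.png',cv2.resize(im[90:250,240:440],None,fx=4,fy=3.7,interpolation=cv2.INTER_CUBIC))"
```

```text
t 4.88 pos [0.3876 0.1763 0.0109] yaw -3.0768 shift [  0.8 -64.3  -3.8] turn -0.001 F [ 0.  -0.4 -0.4] gap 0.085 j [ 0.4   0.34  2.16  0.    0.63 -1.24]
```

View pics/s3c.png

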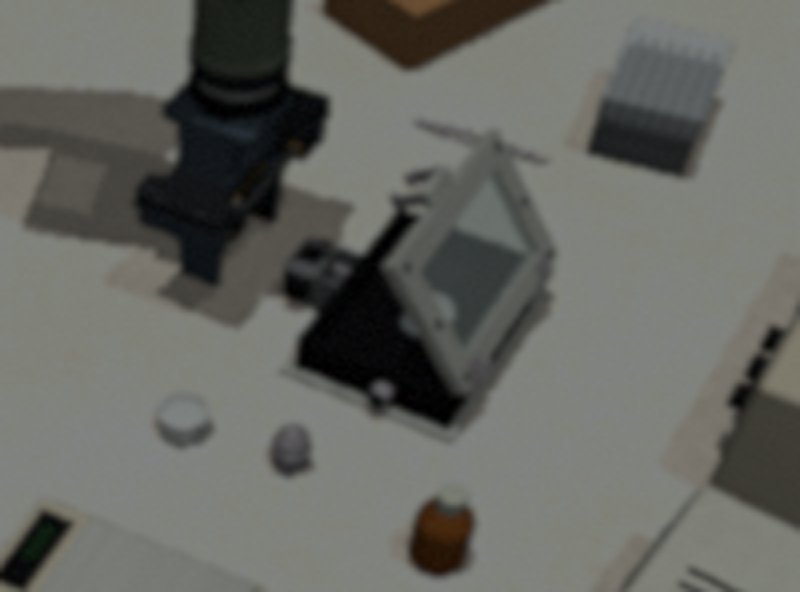

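Request:
drive_tool(targets=[[85,-41,0,0,0],[85,-82,0,0,0],[85,-124,0,0,0],[85,-124,-35,1,0],[85,-124,-70,1,0]])

```text
t: 5.35
ee_pos: [0.4614, 0.1828, 0.1394]
tcp_rot: [0.517, -0.48, -0.514, -0.487]
wrist_force: [0.3, 0.9, 0.8]
finger_gap: 0.0848
```

Request:
drive_tool(targets=[[85,0,-30,1,0],[85,0,-55,1,0],[85,0,-70,1,0],[85,0,-85,1,0],[85,0,-97,1,0]])

```text
t: 5.77
ee_pos: [0.5568, 0.189, 0.1347]
tcp_rot: [-0.515, 0.484, 0.516, 0.484]
wrist_force: [-1.5, -0.5, 0.7]
finger_gap: 0.0849
```

```bash
python3 -c "
from h import *
plan((.560+.08,.1865+.005,.135),.066+np.pi)
o,im=cam('scene','pics/s4.png')
cv2.imwrite('pics/s4c.png',cv2.resize(im[90:250,240:440],None,fx=4,fy=3.7,interpolation=cv2.INTER_CUBIC))"
```

```text
t 5.77 pos [0.5568 0.189  0.1347] yaw -3.0779 shift [ -0.3 -83.2  -2.8] turn -0.002 F [-1.5 -0.5  0.7] gap 0.0849 j [ 0.31  0.4   1.65  0.    1.09 -1.33]
```

View pics/s4c.png

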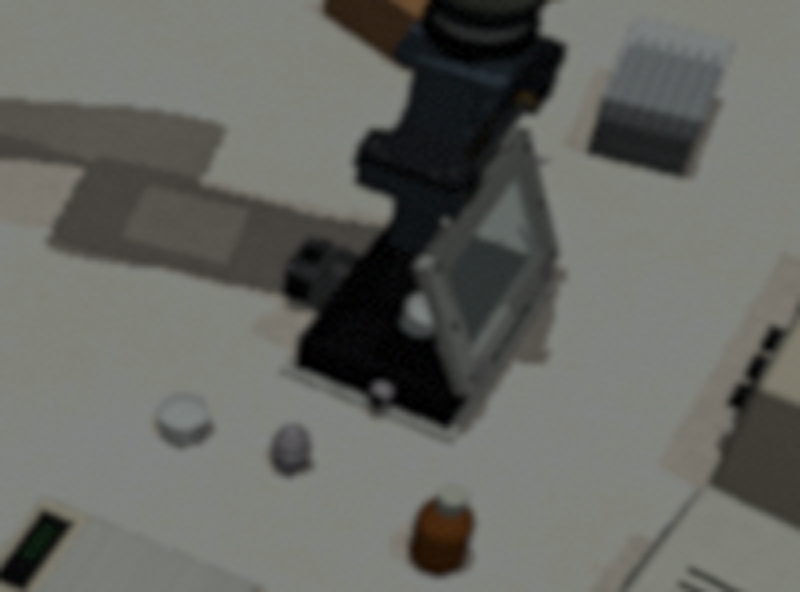

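Request:
drive_tool(targets=[[85,0,-14,-1,0],[85,0,-28,-2,0],[85,0,-42,-3,0],[85,0,-56,-3,0],[85,0,-68,-3,0]])

```text
t: 6.23
ee_pos: [0.6242, 0.1903, 0.1348]
tcp_rot: [0.516, -0.484, -0.516, -0.484]
wrist_force: [-0.7, 0.1, -0.7]
finger_gap: 0.0847
```

Request:
drive_tool(targets=[[85,0,-12,0,0],[85,0,-20,0,0],[85,0,-20,0,0],[85,0,-20,0,0]])

```text
t: 6.57
ee_pos: [0.6431, 0.1915, 0.1346]
tcp_rot: [-0.516, 0.484, 0.516, 0.484]
wrist_force: [-0.3, 1.1, -1.1]
finger_gap: 0.0853
```

```bash
python3 -c "
from h import *
plan((.560+.08,.1865+.005,.135),.066+np.pi)
o,im=cam('scene','pics/s5.png')
cv2.imwrite('pics/s5c.png',cv2.resize(im[90:250,240:440],None,fx=4,fy=3.7,interpolation=cv2.INTER_CUBIC))"
```

```text
t 6.57 pos [0.6431 0.1915 0.1346] yaw -3.0777 shift [-0.4  3.1  0.2] turn -0.002 F [-0.3  1.1 -1.1] gap 0.0853 j [ 0.27  0.52  1.44  0.    1.18 -1.36]
```

View pics/s5c.png

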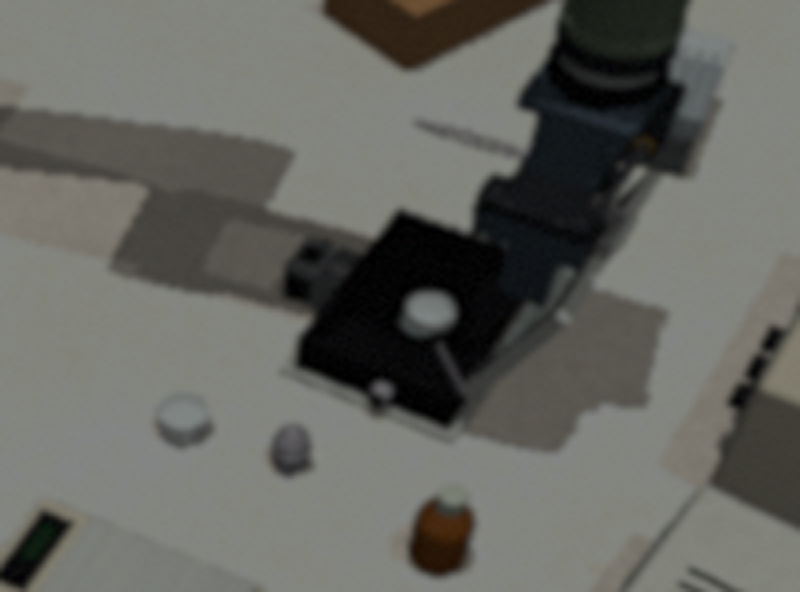

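Request:
drive_tool(targets=[[85,0,30,0,0],[85,0,60,0,0],[85,0,78,0,0],[85,0,78,0,0],[85,0,78,0,0]])

```text
t: 7.03
ee_pos: [0.5644, 0.1866, 0.1357]
tcp_rot: [0.516, -0.483, -0.516, -0.484]
wrist_force: [0.1, 0.1, -0.3]
finger_gap: 0.0848
```

```bash
python3 -c "
from h import *
o,im=cam('wrist','pics/w6.png'); print(o['ee_pos'])
o,im=cam('scene','pics/s6.png'); print(o['ee_pos'])
cv2.imwrite('pics/s6c.png',cv2.resize(im[90:250,240:440],None,fx=4,fy=3.7,interpolation=cv2.INTER_CUBIC))"
```

```text
[0.56442039 0.18661814 0.13568659]
[0.56553945 0.18670874 0.13567234]
```

View pics/s6c.png

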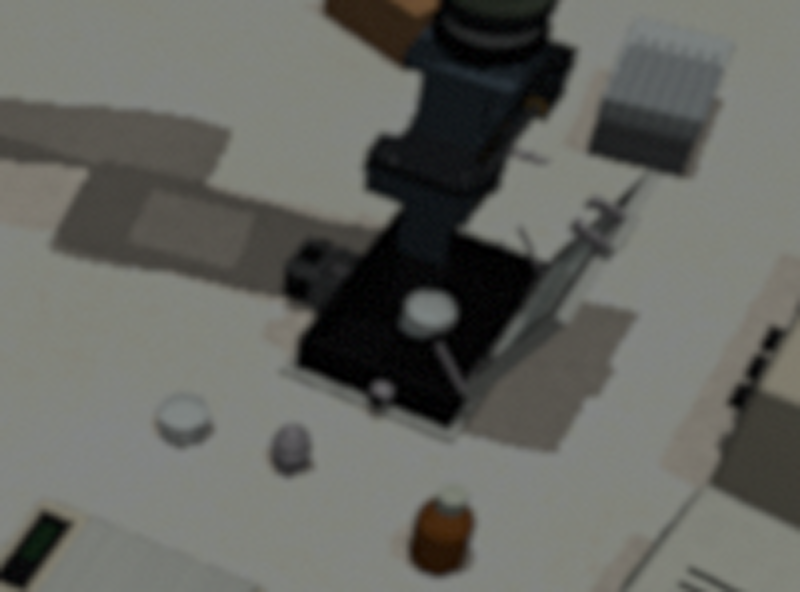

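View pics/w6.png

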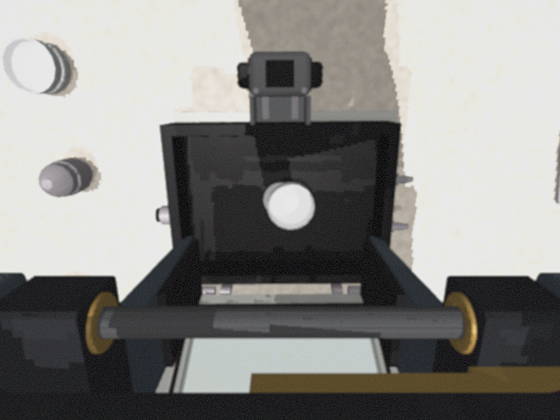

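Run:
```python
from h import *
im=cv2.imread("pics/w6.png"); g=cv2.cvtColor(im,6)[150:262,195:370]
for th in (70,110,150,180):
    cs,_=cv2.findContours((g>th).astype(np.uint8),0,1); c=max(cs,key=cv2.contourArea); e=cv2.fitEllipse(c)
    u,v=e[0][0]+195,e[0][1]+150
    o=env.get_obs(); o["ee_pos"]=np.array([.565,.1867,.1357])
    print(th,(u,v),e[1],ray("wrist",u,v,.024,o).round(4),ray("wrist",u+e[1][0]/2,v,.024,o).round(4))
cv2.imwrite("pics/w6c.png",cv2.resize(im[150:262,195:370],None,fx=4.5,fy=4.5,interpolation=cv2.INTER_CUBIC))
plan((.5,.2,.1),.066+np.pi)
```

```text
70 (288.80735778808594, 204.83816146850586) (47.25265884399414, 53.65785217285156) [0.5633 0.1934 0.024 ] [0.5621 0.213  0.024 ]
110 (288.8996810913086, 204.98131942749023) (45.474769592285156, 51.95085525512695) [0.5634 0.1935 0.024 ] [0.5622 0.2123 0.024 ]
150 (289.31934356689453, 205.37533569335938) (44.12758255004883, 49.157588958740234) [0.5638 0.1939 0.024 ] [0.5626 0.2121 0.024 ]
180 (290.4559555053711, 205.9742660522461) (43.040714263916016, 44.48836135864258) [0.5642 0.1948 0.024 ] [0.5631 0.2127 0.024 ]
t 7.13 pos [0.566  0.1867 0.1355] yaw -3.0773 shift [35.4 65.1 17.5] turn -0.002 F [-0.5 -0.7  0.3] gap 0.0848 j [ 0.3   0.41  1.63 -0.    1.1  -1.34]
```

View pics/w6c.png

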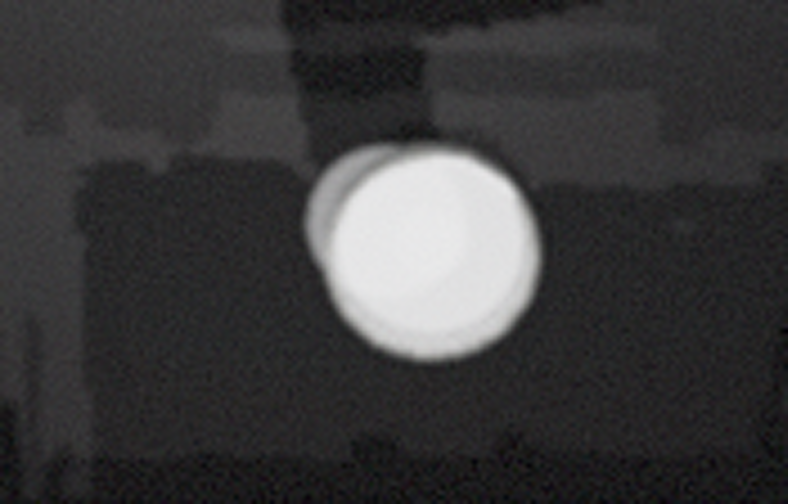

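Request:
drive_tool(targets=[[70,30,0,9,0],[70,60,0,9,0],[70,60,0,9,0],[70,60,0,9,0],[70,60,0,9,0]])

```text
t: 7.55
ee_pos: [0.566, 0.1957, 0.076]
tcp_rot: [0.516, -0.483, -0.515, -0.484]
wrist_force: [0.4, -0.3, -0.0]
finger_gap: 0.0698
```

Run:
```python
from h import *
o,im=cam('wrist','pics/w7.png')
o2,_=cam('scene','pics/s7.png')
print(o['ee_pos'],o2['ee_pos'])
g=cv2.cvtColor(im,6)
cs,_=cv2.findContours((g[100:262,195:370]>180).astype(np.uint8),0,1); c=max(cs,key=cv2.contourArea)
e=cv2.fitEllipse(c);u,v=e[0][0]+195,e[0][1]+100;print(u,v,e[1],ray("wrist",u,v,.024,o))
```

```text
[0.56598998 0.19568634 0.07595602] [0.56627567 0.19576102 0.07655795]
279.4511032104492 228.11483764648438 (52.67787551879883, 54.96088409423828) [0.5636756  0.19479057 0.024     ]
```

View pics/w7.png

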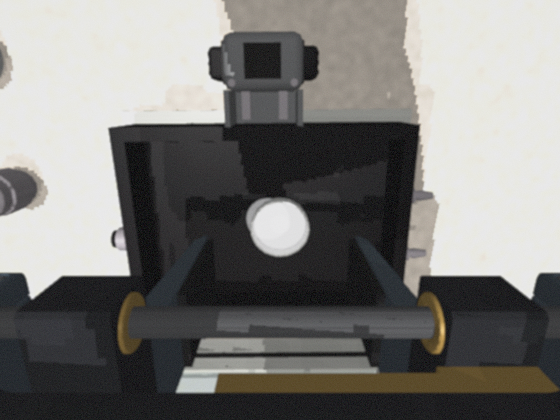

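View pics/s7.png

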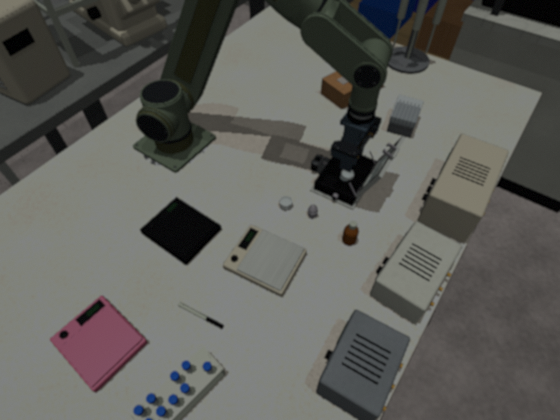

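Request:
drive_tool(targets=[[70,25,2,0,0],[70,45,2,0,0],[70,60,2,0,0],[70,60,2,0,0]])

```text
t: 7.98
ee_pos: [0.5614, 0.1948, 0.0135]
tcp_rot: [-0.515, 0.485, 0.516, 0.483]
wrist_force: [-0.7, -1.0, 0.0]
finger_gap: 0.0704
```

Request:
drive_tool(targets=[[30,0,0,0,0],[30,0,0,0,0],[30,0,0,0,0],[30,0,0,0,0],[30,0,0,0,0]], squeeze=8)

```text
t: 8.4
ee_pos: [0.5631, 0.1955, 0.0159]
tcp_rot: [0.516, -0.483, -0.515, -0.484]
wrist_force: [-0.5, -0.5, 0.3]
finger_gap: 0.0392
```

Request:
drive_tool(targets=[[30,0,0,0,0],[30,0,0,0,0],[30,0,0,0,0],[30,0,0,0,0]])

```text
t: 8.73
ee_pos: [0.5631, 0.1955, 0.0158]
tcp_rot: [0.516, -0.483, -0.515, -0.484]
wrist_force: [-0.1, -0.8, 6.0]
finger_gap: 0.0387
```

Request:
drive_tool(targets=[[30,-10,0,0,0],[30,-30,0,0,0],[30,-60,0,0,0],[30,-90,0,0,0],[30,-90,0,0,0]])

```text
t: 9.15
ee_pos: [0.5661, 0.1965, 0.1113]
tcp_rot: [0.518, -0.48, -0.514, -0.487]
wrist_force: [0.8, 0.3, 0.1]
finger_gap: 0.0384
```

Run:
```python
from h import *
o,im=cam('wrist','pics/w8.png')
o2,im=cam('scene','pics/s8.png')
cv2.imwrite('pics/s8c.png',cv2.resize(im[90:250,240:440],None,fx=4,fy=3.7,interpolation=cv2.INTER_CUBIC))
plan((.55,-.2,.12),.066+np.pi)
# projected lid tongue tip for angles
for a in (1.6,1.75,1.95):
    r=.151;x=.069-r*np.cos(a);z=.046+r*np.sin(a)
    p=np.array([.560+x*np.cos(.066),.1865+x*np.sin(.066),z]);q=proj("scene",p);print(a,q,(q-[240,90])*[4,3.7])
```

```text
t 9.25 pos [0.5631 0.1956 0.1065] yaw -3.0774 shift [ -13.9   38.4 -393.9] turn -0.002 F [-1.3 -0.2 -0. ] gap 0.0384 j [ 0.32  0.44  1.67 -0.    1.03 -1.32]
1.6 [377.31593015 142.53844091] [549.26372058 194.39223137]
1.75 [384.91026013 146.175508  ] [579.6410405  207.84937962]
1.95 [394.34700135 152.31033915] [617.3880054  230.54825486]
```

View pics/w8.png

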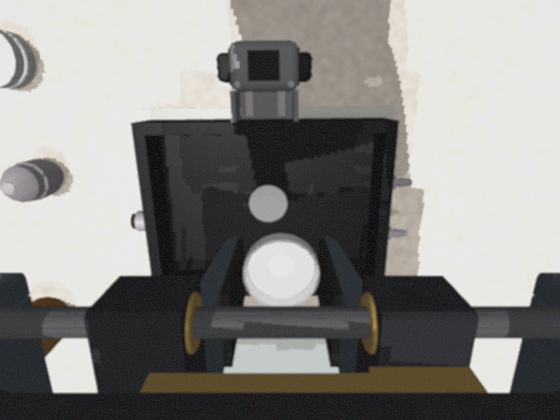

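View pics/s8c.png

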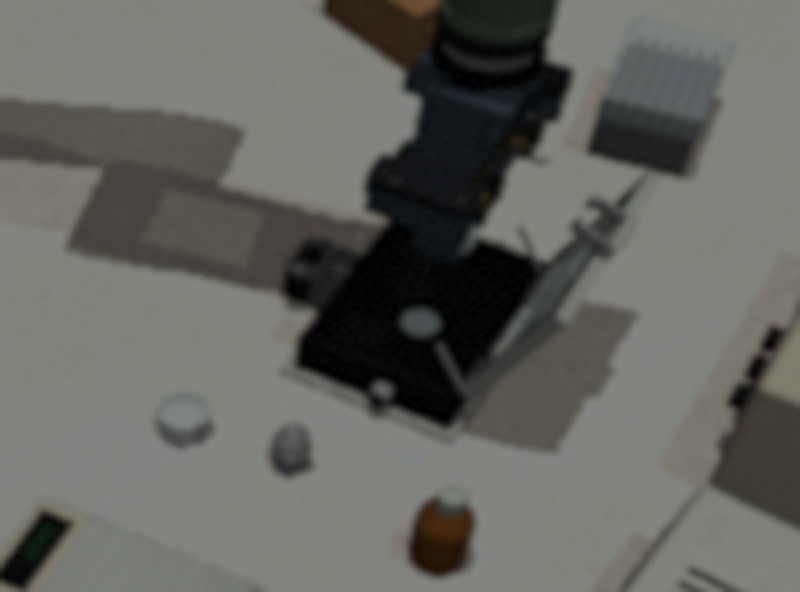

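Run:
```python
from h import *
im=cv2.imread("pics/w8.png")
cv2.imwrite("pics/w8c.png",cv2.resize(im[170:320,180:380],None,fx=4,fy=4,interpolation=cv2.INTER_CUBIC))
```

```text
(no output)
```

View pics/w8c.png

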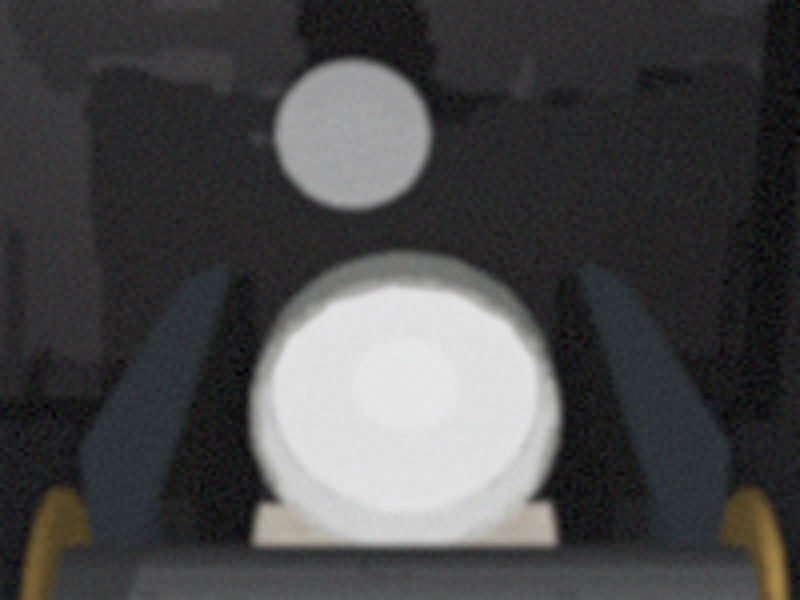

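Request:
drive_tool(targets=[[30,-15,2,-15,0],[30,-25,6,-45,0],[30,-30,10,-80,0],[30,-30,14,-115,0],[30,-30,18,-150,0]])

```text
t: 9.67
ee_pos: [0.553, 0.0432, 0.1339]
tcp_rot: [-0.515, 0.484, 0.517, 0.483]
wrist_force: [0.1, 0.6, 0.2]
finger_gap: 0.0384
```

Request:
drive_tool(targets=[[30,0,5,-35,0],[30,0,10,-70,0],[30,0,14,-105,0],[30,0,18,-140,0],[30,0,22,-175,0]])

```text
t: 10.08
ee_pos: [0.5419, -0.1329, 0.1334]
tcp_rot: [-0.515, 0.484, 0.517, 0.483]
wrist_force: [0.9, 0.6, 0.2]
finger_gap: 0.0384
```

Request:
drive_tool(targets=[[30,0,1,-25,0],[30,0,2,-45,0],[30,0,3,-60,0],[30,0,3,-60,0],[30,0,3,-60,0]])

```text
t: 10.5
ee_pos: [0.5436, -0.1915, 0.1339]
tcp_rot: [-0.515, 0.484, 0.516, 0.484]
wrist_force: [0.0, 0.7, 1.4]
finger_gap: 0.0385
```

Run:
```python
from h import *
plan((.5456,-.192,.036),.066+np.pi)
o,im=cam('wrist','pics/w9.png')
```

```text
t 10.5 pos [ 0.5436 -0.1915  0.1339] yaw -3.0787 shift [97.9 -2.1 -0.7] turn -0.003 F [0.  0.7 1.4] gap 0.0385 j [-0.36  0.38  1.68  0.    1.08 -1.99]
```

View pics/w9.png

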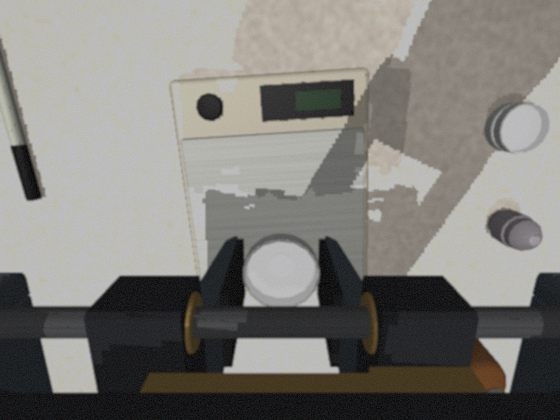

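Run:
```python
from h import *
a=ray("wrist",182,139,.032);b=ray("wrist",365,129,.032)
m=(a+b)/2; d=b-a; w=np.linalg.norm(d); n=np.array([d[1],-d[0],0])/w
print(a,b,w,n,m+.065*n); plan(np.r_[(m+.065*n)[:2],.0365],.066+np.pi)
```

```text
[ 0.49241946 -0.26888864  0.032     ] [ 0.4761485  -0.13144151  0.032     ] 0.13840685437526273 [0.99306591 0.1175589  0.        ] [ 0.54883327 -0.19252374  0.032     ]
t 10.55 pos [ 0.5438 -0.1908  0.1342] yaw -3.0775 shift [97.6 -5.1 -2.1] turn -0.002 F [-0.3  0.   0.4] gap 0.0383 j [-0.36  0.38  1.68  0.    1.08 -1.99]
```

Request:
drive_tool(targets=[[30,25,-5,-2,0],[30,55,-5,-2,0],[30,80,-5,-2,0],[30,90,-5,-2,0],[30,90,-5,-2,0]])

```text
t: 10.97
ee_pos: [0.5475, -0.1913, 0.0424]
tcp_rot: [-0.514, 0.484, 0.518, 0.483]
wrist_force: [-0.5, -0.1, 0.0]
finger_gap: 0.0383
```

Request:
drive_tool(targets=[[30,3,0,0,0],[30,6,0,0,0],[30,7,0,0,0],[30,7,0,0,0]])

```text
t: 11.3
ee_pos: [0.55, -0.1934, 0.0389]
tcp_rot: [0.516, -0.483, -0.515, -0.484]
wrist_force: [0.4, -0.1, -0.1]
finger_gap: 0.0382
```

Request:
drive_tool(targets=[[30,1,0,0,0],[30,1,0,0,0],[30,2,0,0,0],[30,2,0,0,0]])

```text
t: 11.63
ee_pos: [0.5494, -0.1934, 0.036]
tcp_rot: [0.516, -0.484, -0.516, -0.484]
wrist_force: [-0.4, -0.0, 0.0]
finger_gap: 0.0385
```

Run:
```python
from h import *
plan((.549,-.1925,.036),.066+np.pi)
o,im=cam('scene','pics/s10.png')
plan((.549,-.1925,.036),.066+np.pi)
cv2.imwrite("pics/s10c.png",cv2.resize(im[190:310,200:340],None,fx=5,fy=5,interpolation=cv2.INTER_CUBIC))
```

```text
t 11.63 pos [ 0.5494 -0.1934  0.036 ] yaw -3.0775 shift [0.  0.4 0.9] turn -0.002 F [-0.4 -0.   0. ] gap 0.0385 j [-0.36  0.49  1.78 -0.    0.87 -1.99]
t 11.68 pos [ 0.5494 -0.1933  0.036 ] yaw -3.0775 shift [-0.   0.4  0.9] turn -0.002 F [ 0.2 -1.  -0.9] gap 0.0385 j [-0.36  0.49  1.78 -0.    0.87 -1.99]
```

View pics/s10c.png

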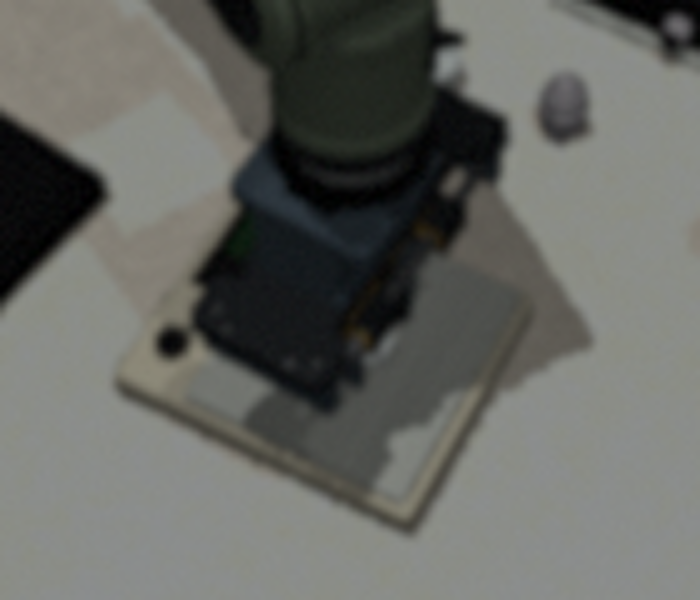

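Request:
drive_tool(targets=[[30,1,0,0,0],[30,1,0,0,0],[30,1,0,0,0]])

```text
t: 11.93
ee_pos: [0.5495, -0.1933, 0.0358]
tcp_rot: [0.516, -0.484, -0.516, -0.484]
wrist_force: [-1.1, 1.2, 5.6]
finger_gap: 0.0385
```

Request:
drive_tool(targets=[[30,1,0,0,0],[30,1,0,0,0],[30,1,0,0,0]])

```text
t: 12.18
ee_pos: [0.5496, -0.1934, 0.0351]
tcp_rot: [0.516, -0.484, -0.515, -0.484]
wrist_force: [-1.6, -0.0, 7.0]
finger_gap: 0.0384
```

Contact is felt (5–7 N upwards), so the dish is standing on the plate. I'll release it slowly and lift straight up.

Request:
drive_tool(targets=[[48,-1,0,0,0],[60,-1,0,0,0],[70,-1,0,0,0],[75,-1,0,0,0],[75,-1,0,0,0]])

```text
t: 12.6
ee_pos: [0.5493, -0.1933, 0.0347]
tcp_rot: [-0.516, 0.484, 0.516, 0.484]
wrist_force: [0.5, -0.3, 0.3]
finger_gap: 0.069
```

Request:
drive_tool(targets=[[75,-1,0,0,0],[75,-20,0,0,0],[75,-55,0,0,0],[75,-90,0,0,0],[75,-125,0,0,0]])

```text
t: 13.02
ee_pos: [0.549, -0.1931, 0.1611]
tcp_rot: [-0.515, 0.484, 0.516, 0.484]
wrist_force: [-0.1, 0.1, 0.7]
finger_gap: 0.0751
```

Request:
drive_tool(targets=[[75,-20,35,0,0],[75,-20,70,0,0],[75,-20,105,0,0],[75,-20,105,0,0],[75,-20,105,0,0]])

```text
t: 13.43
ee_pos: [0.4433, -0.2, 0.1804]
tcp_rot: [0.516, -0.484, -0.515, -0.484]
wrist_force: [0.4, -0.6, 0.8]
finger_gap: 0.0748
```

Run:
```python
from h import *
plan((.549,-.1925,.036),.066+np.pi)
o,im=cam('scene','pics/s11.png')
o,it=cam('top','pics/t11.png')
cv2.imwrite("pics/s11c.png",cv2.resize(im[120:310,200:420],None,fx=3.5,fy=3.1,interpolation=cv2.INTER_CUBIC))
cv2.imwrite("pics/t11c.png",cv2.resize(it[130:250,145:355],None,fx=3.8,fy=3.8,interpolation=cv2.INTER_CUBIC))
print(proj("top",(.549,-.1925,.044)))
```

```text
t 13.43 pos [ 0.4433 -0.2     0.1804] yaw -3.0788 shift [ 144.4 -105.9    0.9] turn -0.003 F [ 0.4 -0.6  0.8] gap 0.0748 j [-0.45  0.21  1.81  0.    1.12 -2.08]
[313.2199917  191.67181046]
```

View pics/s11c.png

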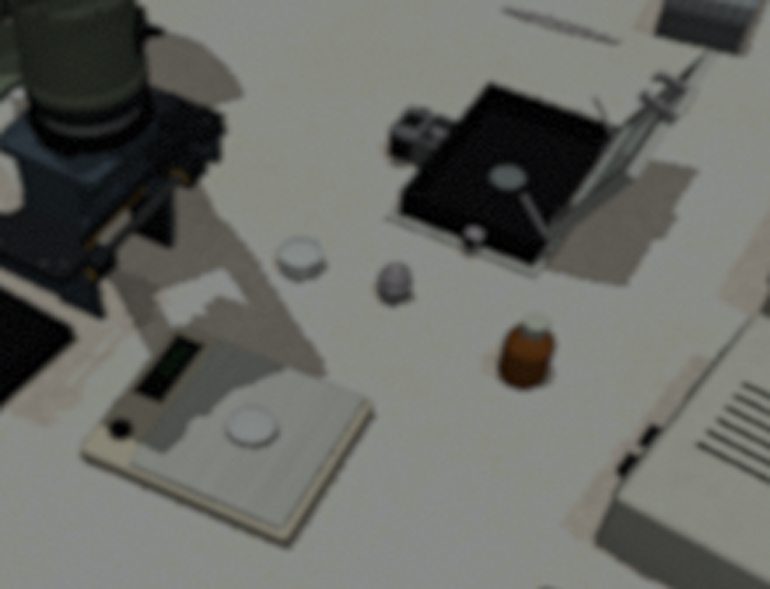

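View pics/t11c.png

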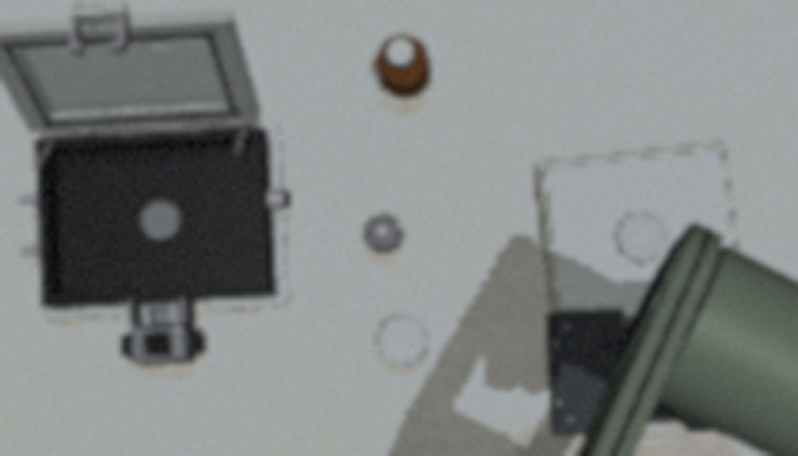

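The dish lies flat near the centre of the metal top, at about (640,238) in the top crop. The lid is on its stop, nothing else has moved and the arm is clear, so I'm handing in.

```bash
python3 -c "
from station import sign_off
print(sign_off())"
```

```text
the job is handed in; nothing more can be done
None
```

I squeezed both catch buttons, pushed the lid back onto its stop, and moved the dish to the beige warming plate. The job was handed in at about 13.5 s of the 58 s allowed, and sign-off gives no verdict.

- **Catch:** the fingers closed to 47.7 mm over the buttons, so both were fully in, and the lid sprang free. It first came up against the gripper body with about 8 N. When I backed away it sprang the rest of the way up.
- **Lid:** I pushed it past upright and it fell back onto its stop. Its tongue lies close to where a 1.95 rad lid should appear in the scene view. That was judged by eye from the picture, not read from the joint.
- **Dish:** I gripped it at about 38.5 mm, carried it level, and lowered it until I felt 5–7 N of contact before letting go. In the last pictures it looks flat and near the centre of the metal, by eye within a few millimetres to about 1 cm, and well inside the limits.
- **Everything else:** the spare dishes, objective and bottle are where they were in the last top view, and the forceps and marker were never approached. The arm ended clear of everything, with the wrist force at noise level.

**Disagreements:** the top and wrist cameras differed by about 5 mm on the catch's y position. Part of that came from reading the wrist pose while the arm was still settling. I used the wrist-camera value, and the gripper did close on both buttons. Removing the dish also uncovered a flat grey disc, about 31 mm across, on the chamber floor. I took it to be part of the chamber, because the dish in the gripper looked whole.

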